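# Hold a workpiece against the sprung ejector of a dowel-drilling jig

### The job

Lay the longer of the two loose wooden offcuts lengthways on the bed of the drilling jig and push it in between the fences, against the sprung plunger, until its end meets the steel stops. Finish while still holding it there, flat on the bed and pressed lightly but surely against the stops so that the spring cannot push it back; do not ram it, and leave the other things on the bench where they are.

Things in the scene. Friction and masses are not known exactly. Their poses are not given: they have to be found in the camera images.
- long_offcut_center (a point): Centre (half-way up) of the longer plain wooden offcut, the workpiece: a block 160 mm long, 50 mm wide, 38 mm high, about 0.18 kg, loose, flat on the bench. Its own y axis runs along its 160 mm length, x across its 50 mm width, z up. Either end may go in first.
- short_offcut: The shorter plain wooden offcut, 120 x 45 x 30 mm (length along its y axis), loose; leave it alone. Origin at the centre of its underside. It and the longer offcut may change places.
- jig: Jig fixed to the bench: plywood bed 110 mm wide, x = -160 to +120 mm, flat top 15 mm above the bench. Origin at bench height on the centre line; x along the bed, the way the workpiece is pushed; y left, z up. At its far end two dark wooden fences with brass bushes, 30 mm high above the bed, 16 mm thick, 56 mm apart inside, x = +4 (ends rounded) to +98 mm; nearer, the bed is open at the sides.
- stops: The two steel stop pads, 15 mm wide and 32 mm high above the bed, left and right of the plunger between the fences (from 12 to 27 mm off the centre line). Their faces, which the end of the workpiece has to meet, lie at x = +50 mm in the jig's frame. The body's origin and axes are those of the jig.
- seat (a point): Where the centre of the workpiece is when its end meets the stops: jig frame x = -30 mm, y = 0, 34 mm above the bench (19 mm above the bed); axes as the jig's.
- plunger_tip (a point): Centre of the front face of the sprung plunger's round steel head (18 mm across, 19 mm above the bed, on the centre line). At rest it stands 25 mm in front of the stops, at x = +25 mm in the jig's frame, so that it first touches the workpiece when the workpiece's centre is at x = -55 mm.
- plunger (a joint): How far the plunger is pushed in, in m: 0 at rest (fully out), 0.025 when its face is level with the stops; it can go to 0.028. Its spring pushes back with about 4 N at the start of the travel and about 10 N at the stops (250 N/m).
- tape: Tape measure, 71 x 87 x 36 mm, loose bystander; origin at the centre of its underside.
- bit_case: Small closed case for drill bits, 51 x 76 x 50 mm, loose bystander; origin at the centre of its underside.
- long_offcut: The longer offcut itself; origin at the centre of its underside, 19 mm below its centre.
Not all that is in view belongs to the job. What is shaped like the long_offcut but purple or turquoise is not meant.

How it is judged (in metres and radians):
On the way:
1. the longer offcut is flat on the jig's bed, lengthways, short of the stops (x of long_offcut_center in the frame of seat between -0.1 and -0.003 m and y of long_offcut_center in the frame of seat between -0.03 and 0.03 m and z of long_offcut_center in the frame of seat below 0.005 m and angle between the y axis of long_offcut_center and the x axis of jig, either way round below 0.3 rad), for 0.05 s.
At the end, for the whole second after the job is handed in: The fingers still hold the longer offcut (2 N or more); it is at rest, flat on the bed (within 4 mm), square (0.06 rad, 6 mm off centre at most), its end within 3 mm of the stops and pressing on them with 1.5 N or more, the plunger pushed in by 22 mm or more (angle between the y axis of long_offcut_center and the x axis of jig, either way round below 0.06 rad and y of long_offcut_center in the frame of seat between -0.006 and 0.006 m and z of long_offcut_center in the frame of seat between -0.004 and 0.004 m and x of long_offcut_center in the frame of seat above -0.003 m and value of joint plunger above 0.022 m and contact force between long_offcut and stops above 1.5 N and contact force between the fingers and long_offcut above 2 N and linear speed of long_offcut below 0.01 m/s); the arm keeps its last pose, push and grip.
It fails at once if the offcut is rammed against the stops (over 60 N) (contact force between long_offcut and stops above 60 N).
It fails at once if the shorter offcut is moved by more than 20 mm (distance of short_offcut from where it was at the start of the episode above 0.02 m).
It fails at once if the tape measure is moved by more than 20 mm (distance of tape from where it was at the start of the episode above 0.02 m).
It fails at once if the bit case is moved by more than 20 mm (distance of bit_case from where it was at the start of the episode above 0.02 m).
It also fails if it takes over 51 s, if anything falls off the work surface, if the arm or the gripper's body presses on something with over 40 N, if the wrist force passes 120 N, or if a joint passes its speed limit or range.

### The arm

A 6-joint arm with a two-finger parallel gripper is mounted at the origin on a cart in front of the work surface, level with it; the furniture and walls round the work are solid. World frame = base frame: x ahead of the robot, y to its left, z up, the work surface at z = 0. Lengths are in m, angles in degrees, forces in N, time in s.
With the tool pointing down it reaches from about 0.325 to 0.85 m from the base axis. Payload 15.5 kg.
Tool frame: the origin (TCP) lies at the very end of the fingers, on their centre line; the grasp point (between the pads) lies arm.grip_depth behind it (arm.grip_depth is the distance from the TCP to the grasp point, in m); z points along the fingers, y is the direction in which the jaws open and shut (so a half turn about z gives the same grasp; the last joint's range is limited). The gripper opens to 91 mm and grips with 3 to 60 N. Pads are 32 mm wide; open, the fingers measure 118 mm over their backs; the gripper's body (76 mm by 178 mm) begins 60 mm behind the grasp point.
Start: joints at [69.528, 28.281, 77.091, -0, 74.628, -5.472], TCP at [0.162, 0.604, 0.214] pointing down, gripper open.
Joint ranges: [-166.48, 166.48], [-47.26, 123.95], [12.59, 153.08], [-70.14, 250.14], [6.76, 159.57], [-176.63, 176.63]. Speed limits (degrees/s): [108.29, 108.29, 147.25, 172.46, 172.46, 172.46].

### API

Orientations are given as a 3x3 rotation matrix whose columns are the frame's x, y, z axes.
In Python, from rig import arm gives the robot as it stands. Calls block until the motion is done:
- arm.move_to(position, orientation): joint-space move of the TCP to a pose.
- arm.move_l(position, orientation=None, feed=0.15): straight line of the TCP; orientation=None keeps the orientation; feed is the mean speed in m/s.
- arm.move_joints(angles): joint-space move.
- arm.grip(opening): finger opening in m; the grip force is fixed at half the most; returns when the fingers have stopped.
- arm.sleep(seconds).
- arm.solve_ik(position, orientation): joint angles nearest the present ones, or None.
- arm.snapshot(name): name is "scene" or "top" or "wrist"; returns the picture (400x640x3 uint8, red, green, blue); there is no depth.
- arm.get_calibration(name): a dict with "intrinsics" (3x3 intrinsics, pixels), "cam_to_world" (4x4, takes a point from camera to world coordinates). Camera axes: x right, y down, z forward; pixel columns grow to the right and rows downward; lengths in m; the calibration is good to about 2 mm. A picture is of the moment at which its call begins: read the wrist's pose just before it. get_calibration takes no time and is no camera call; for the wrist camera it gives the pose at the moment of the call.
A pose or a line that the arm cannot do raises arm.Unreachable and nothing moves.
- arm.sign_off(): hands the job in, once; it reports no verdict.
Readings, each from a call of its own:
- arm.current_t(): time.
- arm.current_joint_positions(): joint angles.
- arm.current_dq(): joint speeds.
- arm.current_tau(): joint torques, N m.
- arm.current_ee_pos(): TCP position.
- arm.current_tool_rot(): TCP orientation.
- arm.current_force(): force on the tool from outside, world axes, zero at the start.
- arm.current_torque(): the same for the moment, N m.
- arm.current_width(): finger opening in m.
Only numpy, scipy, OpenCV 4.12 (cv2) and the standard library are available. Lean on these libraries where they do the work, as an engineer would, in place of code of your own. Each camera call takes 0.05 s, during which the arm holds its last target.

## Working session

There is one attempt and no reset: what is moved stays moved. The work goes in short steps, each a Python script; the robot and the scene stay as the last script left them, time stands still between calls to the robot, and variables do not carry over. Pictures are saved under pics/ and viewed, and the job is handed in when it is done.

```bash
mkdir -p pics
python3 - <<'E'
from rig import arm
import cv2
for n in ["scene","top"]:
    im=arm.snapshot(n); cv2.imwrite(f"pics/{n}0.png",im[:,:,::-1])
    c=arm.get_calibration(n); print(n,c)
print(arm.grip_depth,arm.current_t(),arm.current_tool_rot())
E
```

```text
scene {'intrinsics': array([[482.93879556,   0.        , 322.26961776],
       [  0.        , 482.93879556, 198.30784783],
       [  0.        ,   0.        ,   1.        ]]), 'cam_to_world': array([[ 0.8666262 , -0.29059779,  0.40560073, -0.0295962 ],
       [-0.49845662, -0.54065495,  0.67766749, -0.83596615],
       [ 0.02236136, -0.78945877, -0.61339613,  0.92421956],
       [ 0.        ,  0.        ,  0.        ,  1.        ]])}
top {'intrinsics': array([[384.6471551 ,   0.        , 318.01167705],
       [  0.        , 384.6471551 , 196.85933436],
       [  0.        ,   0.        ,   1.        ]]), 'cam_to_world': array([[-0.01167233, -0.99068821,  0.13564894,  0.37594793],
       [-0.99969244,  0.00859314, -0.02326313,  0.14911629],
       [ 0.02188086, -0.13587876, -0.99048382,  1.15596764],
       [ 0.        ,  0.        ,  0.        ,  1.        ]])}
0.0188 0.1 [[-9.65928222e-01  2.58809854e-01 -3.60866215e-04]
 [ 2.58810088e-01  9.65927725e-01 -9.84153294e-04]
 [ 9.38621117e-05 -1.04401726e-03 -9.99999451e-01]]
```

View pics/scene0.png

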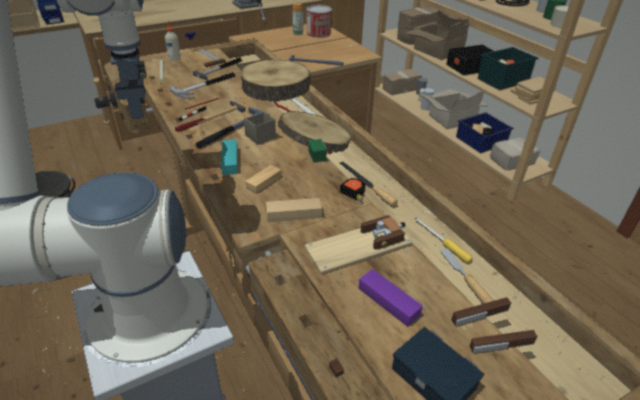

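View pics/top0.png

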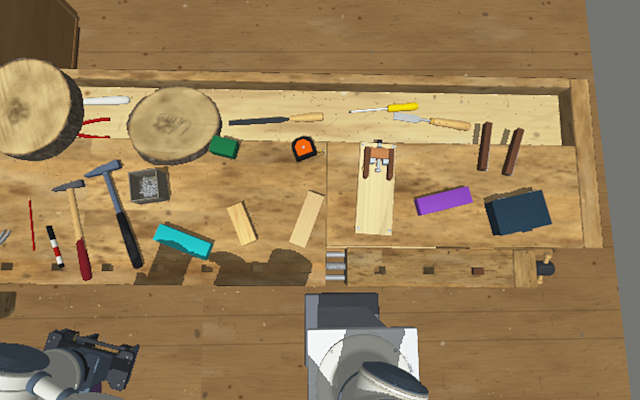

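Candidates: plain block at top (307,219), the longer; plain block at (241,223), the shorter; turquoise (183,241) and purple (443,200) are decoys. I'll check the choice and the jig in enlarged crops.

Run:
```python
import cv2
im=cv2.imread("pics/top0.png")
a=cv2.resize(im[180:260,215:335],None,fx=6,fy=6,interpolation=cv2.INTER_CUBIC);cv2.imwrite("pics/c1.png",a)
a=cv2.resize(im[135:240,335:420],None,fx=5.5,fy=5.5,interpolation=cv2.INTER_CUBIC);cv2.imwrite("pics/c2.png",a)
```

```text
(no output)
```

View pics/c1.png

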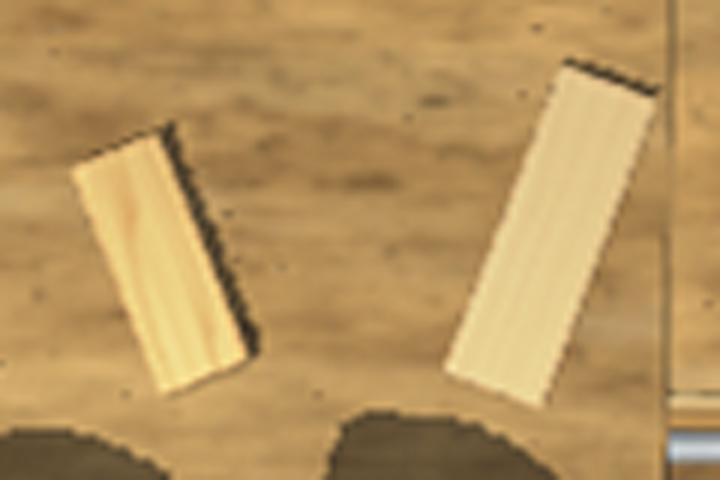

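View pics/c2.png

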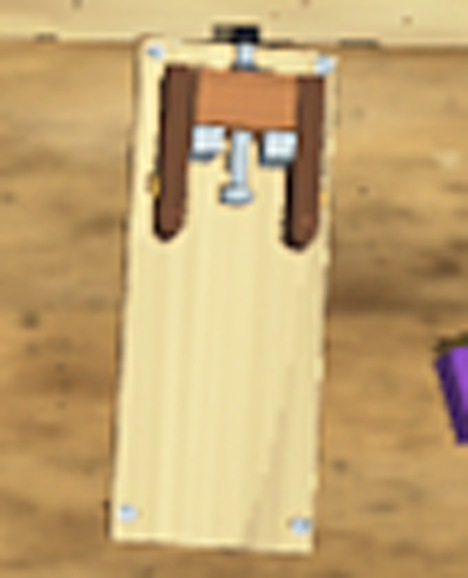

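The right block in c1 is clearly longer (about 57 px against 43 px): it is the workpiece at about (307,219). The jig bed's corners in c2 are (112,540), (312,552), (337,58) and (142,38), with the fences and plunger at the far end.

```bash
cat > h.py <<'E'
from rig import arm
import numpy as np, cv2
def back(cal,px,z):
    K=cal["intrinsics"];T=cal["cam_to_world"]
    px=np.atleast_2d(px).astype(float)
    d=np.c_[px,np.ones(len(px))]@np.linalg.inv(K).T@T[:3,:3].T
    o=T[:3,3]; return o+d*((z-o[2])/d[:,2])[:,None]
def rect(P):
    c=P.mean(0)
    return c
E
python3 - <<'E'
from h import *
c=arm.get_calibration("top")
def cr(p,x0,y0,s): p=np.array(p,float);return (p+.5)/s-.5+[x0,y0]
P=back(c,cr([(565,65),(657,95),(545,407),(445,370)],215,180,6),.038)
print(P.round(4),P.mean(0),[np.linalg.norm(P[i]-P[(i+1)%4]).round(4) for i in range(4)])
v=(P[0]+P[1]-P[2]-P[3]); print("ang",np.degrees(np.arctan2(v[1],v[0])))
J=back(c,cr([(112,540),(312,552),(337,58),(142,38)],335,135,5.5),.015)
print(J.round(4),[np.linalg.norm(J[i]-J[(i+1)%4]).round(4) for i in range(4)])
v=J[2]+J[3]-J[0]-J[1];v/=np.linalg.norm(v);print("jang",np.degrees(np.arctan2(v[1],v[0])),"origin",J.mean(0)+v*.02)
S=back(c,cr([(75,170),(165,125),(255,350),(165,395)],215,180,6),.030);print("short",S.round(3))
E
```

```text
[[0.5484 0.1499 0.038 ]
 [0.5332 0.105  0.038 ]
 [0.3824 0.1609 0.038 ]
 [0.4006 0.2088 0.038 ]] [0.46613936 0.15611849 0.038     ] [np.float64(0.0474), np.float64(0.1608), np.float64(0.0512), np.float64(0.1591)]
ang -21.027891683764892
[[ 0.4239  0.0141  0.015 ]
 [ 0.4162 -0.0939  0.015 ]
 [ 0.6901 -0.1182  0.015 ]
 [ 0.7022 -0.0096  0.015 ]] [np.float64(0.1082), np.float64(0.275), np.float64(0.1093), np.float64(0.2794)]
jang -4.96401218363327 origin [ 0.57803482 -0.05362525  0.015     ]
short [[0.5   0.389 0.03 ]
 [0.522 0.346 0.03 ]
 [0.411 0.301 0.03 ]
 [0.39  0.344 0.03 ]]
```

```bash
cat >> h.py <<'E'
def R(deg): # tool down, y axis at angle deg
    a=np.radians(deg); y=np.array([np.cos(a),np.sin(a),0]); z=np.array([0,0,-1.]); return np.c_[np.cross(y,z),y,z]
E
python3 - <<'E'
from h import *
for n,p,a in [("wl",(.45,.156,.26),69),("wj",(.55,-.05,.26),85)]:
    arm.move_to(p,R(a)); arm.sleep(.3)
    c=arm.get_calibration("wrist"); im=arm.snapshot("wrist")
    np.savez(n+".npz",K=c["intrinsics"],T=c["cam_to_world"]); cv2.imwrite(f"pics/{n}.png",im[:,:,::-1]); print(n,c["cam_to_world"].round(3).tolist(),arm.current_t(),arm.current_ee_pos())
E
```

```text
wl [[0.358, 0.898, 0.256, 0.377], [0.934, -0.344, -0.097, 0.185], [0.001, 0.274, -0.962, 0.432], [0.0, 0.0, 0.0, 1.0]] 2.3833 [0.44995102 0.15624995 0.25995219]
wj [[0.086, 0.958, 0.273, 0.472], [0.996, -0.083, -0.023, -0.042], [0.001, 0.274, -0.962, 0.432], [0.0, 0.0, 0.0, 1.0]] 3.65 [ 0.54992358 -0.04932321  0.26012535]
```

View pics/wl.png

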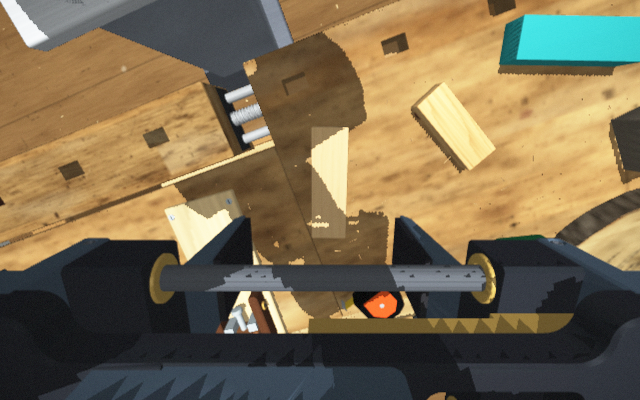

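View pics/wj.png

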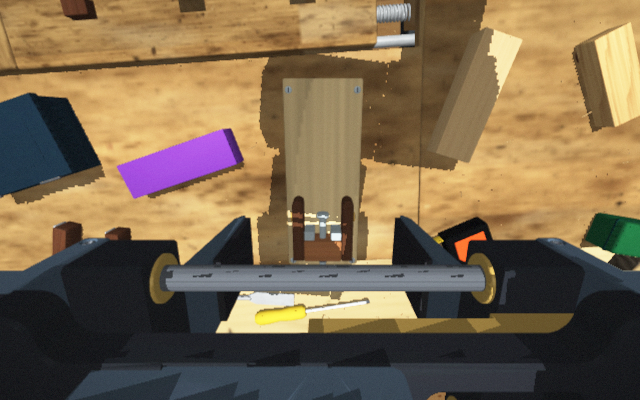

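wl shows the long block at (330,182), partly in shadow; wj shows the whole jig with bed corners near (284,79), (362,79), (357,262), (288,262). I'll enlarge both.

Run:
```python
import cv2,numpy as np
a=cv2.imread("pics/wl.png")[110:255,270:390]
b=cv2.imread("pics/wj.png")[65:270,265:380]
g=lambda i:(255*(i/255.)**.6).astype('uint8')
cv2.imwrite("pics/c3.png",cv2.resize(g(a),None,fx=4,fy=4,interpolation=cv2.INTER_CUBIC))
for k,(y0,y1) in enumerate([(65,125),(185,270)]):
    cv2.imwrite(f"pics/c4{k}.png",cv2.resize(g(cv2.imread("pics/wj.png")[y0:y1,270:375]),None,fx=6,fy=6,interpolation=cv2.INTER_CUBIC))
```

```text
(no output)
```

View pics/c3.png

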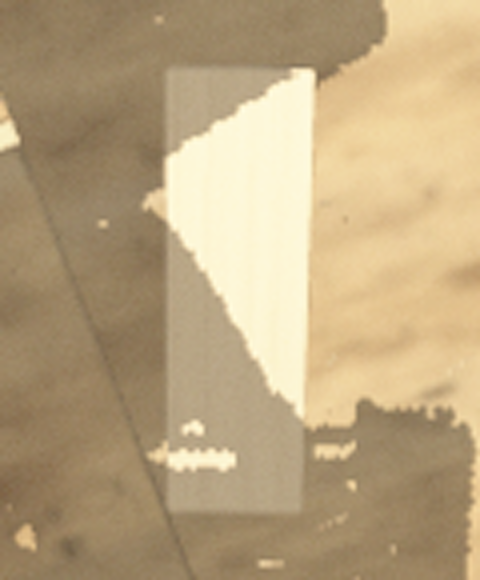

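View pics/c40.png

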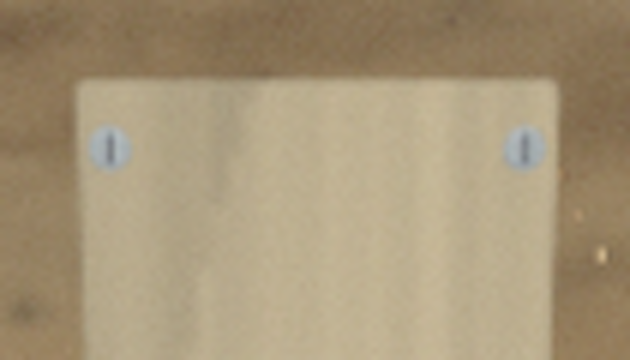

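View pics/c41.png

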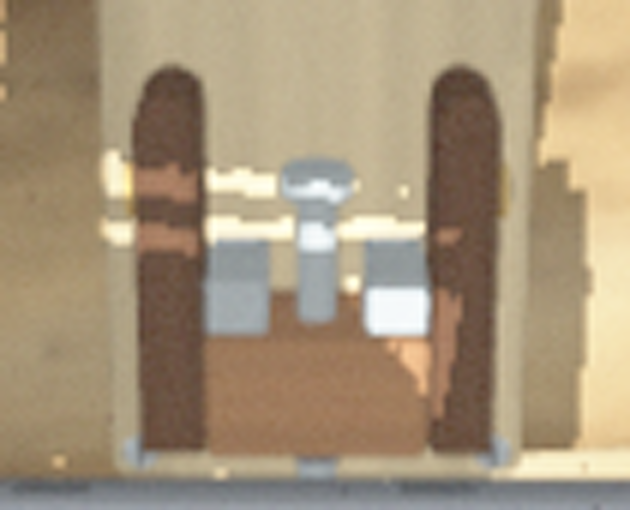

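Run:
```python
from h import *
def cr(p,x0,y0,s): p=np.array(p,float);return (p+.5)/s-.5+[x0,y0]
L=lambda n:(lambda d:{"intrinsics":d["K"],"cam_to_world":d["T"]})(np.load(n+".npz"))
c=L("wl");P=back(c,cr([(166,68),(316,68),(302,513),(166,513)],270,110,4),.038)
print(P.round(4),"ctr",P.mean(0),[np.linalg.norm(P[i]-P[(i+1)%4]).round(4) for i in range(4)])
for v in (P[2]-P[1],P[3]-P[0]): print("ang",np.degrees(np.arctan2(v[1],v[0])))
c=L("wj")
A=back(c,cr([(77,80),(557,79)],270,65,6),.015)
B=back(c,cr([(101,130),(537,130)],270,185,6),.015)
C=back(c,cr([(117,472),(520,472)],270,185,6),.015)
F=back(c,cr([(204,100),(430,100),(204,440),(427,440)],270,185,6),.045)
Tp=back(c,cr([(172,67),(462,67)],270,185,6),.045)
St=back(c,cr([(237,290),(397,290)],270,185,6),.047)
Sb=back(c,cr([(237,241),(397,241)],270,185,6),.015)
Pl=back(c,cr([(316,180)],270,185,6),.034)
print("near",A,"\nmid",B,"\nfar",C,"\nfence",F,"\ntips",Tp,"\nstops",St,Sb,"\nplunger",Pl)
an=lambda v:np.degrees(np.arctan2(v[1],v[0]))
print("angles",an(C.mean(0)-A.mean(0)),an(B.mean(0)-A.mean(0)),an(F[2]-F[0]),an(F[3]-F[1]))
for a in (-4.9,):
    u=np.array([np.cos(np.radians(a)),np.sin(np.radians(a))]);n=np.array([-u[1],u[0]])
    for nm,Q,x in(("near",A,-160),("mid",B,0),("far",C,120),("fence",F,0),("tip",Tp,4),("st",St,50),("sb",Sb,50),("pl",Pl,25)):
        print(nm,"x0",(Q[:,:2]@u-x/1000).round(4),"y",(Q[:,:2]@n).round(4),(Q[:,:2]@n).mean().round(4))
```

```text
[[0.3845 0.1662 0.038 ]
 [0.4024 0.2129 0.038 ]
 [0.552  0.1544 0.038 ]
 [0.5339 0.1072 0.038 ]] ctr [0.46820723 0.16018657 0.038     ] [np.float64(0.05), np.float64(0.1607), np.float64(0.0506), np.float64(0.1607)]
ang -21.36494891708956
ang -21.562549683710536
near [[ 0.41827201 -0.09101883  0.015     ]
 [ 0.42733895  0.01669656  0.015     ]] 
mid [[ 0.59935392 -0.10746241  0.015     ]
 [ 0.60889119  0.00297224  0.015     ]] 
far [[ 0.69577914 -0.11477275  0.015     ]
 [ 0.70514315 -0.00650224  0.015     ]] 
fence [[ 0.5849653  -0.07776882  0.045     ]
 [ 0.58952966 -0.0249106   0.045     ]
 [ 0.67277156 -0.08692011  0.045     ]
 [ 0.67755235 -0.03163477  0.045     ]] 
tips [[ 0.57632663 -0.0843783   0.045     ]
 [ 0.58215079 -0.01692191  0.045     ]] 
stops [[ 0.63262445 -0.07461106  0.047     ]
 [ 0.63594673 -0.03616696  0.047     ]] [[ 0.63233381 -0.07598591  0.015     ]
 [ 0.63590156 -0.03469271  0.015     ]] 
plunger [[ 0.61083891 -0.05360373  0.034     ]]
angles -4.832981343158428 -4.755542663283905 -5.949968867039334 -4.368417358980598
near x0 [0.5845 0.5844] y [-0.055   0.0531] -0.0009
mid x0 [0.6063 0.6064] y [-0.0559  0.055 ] -0.0005
far x0 [0.583  0.5831] y [-0.0549  0.0538] -0.0006
fence x0 [0.5895 0.5895 0.6777 0.6778] y [-0.0275  0.0255 -0.0291  0.0264] -0.0012
tip x0 [0.5774 0.5775] y [-0.0348  0.0329] -0.001
st x0 [0.5867 0.5867] y [-0.0203  0.0183] -0.001
sb x0 [0.5865 0.5865] y [-0.0217  0.0198] -0.001
pl x0 [0.5882] y [-0.0012] -0.0012
```

```bash
cat >> h.py <<'E'
ja=np.radians(-4.87);u=np.array([np.cos(ja),np.sin(ja),0]);n=np.array([-u[1],u[0],0]);O=u*.5862+n*(-.0009)
RJ=R(90-4.87)
def jp(x,y,z): return O+u*x+n*y+np.array([0,0,z])
E
python3 - <<'E'
from h import *
c=np.array([.4682,.1602,0]);r=R(68.55)
arm.move_to(c+[0,0,.15],r); print(arm.current_t(),arm.current_width())
arm.move_l(c+[0,0,.006],feed=.1); print(arm.current_force())
arm.grip(.0); print(arm.current_width(),arm.current_t(),arm.current_force(),arm.current_ee_pos())
arm.move_l(c+[0,0,.10],feed=.1); print(arm.current_width(),arm.current_force())
arm.move_to(jp(-.085,0,.12),RJ); print(arm.current_t(),arm.current_ee_pos(),jp(-.085,0,.12))
arm.sleep(.2);print(arm.current_force(),arm.current_torque())
im=arm.snapshot("wrist");cv2.imwrite("pics/w2.png",im[:,:,::-1])
im=arm.snapshot("scene");cv2.imwrite("pics/s2.png",cv2.resize(im[160:320,240:480,::-1],None,fx=3,fy=3,interpolation=cv2.INTER_CUBIC))
E
```

```text
4.6333 0.09152843164857641
[-0.44715965 -0.10326852  0.44906458]
0.04984601038122 6.9333 [ 0.07174614 -0.89032953  1.6654802 ] [0.46812968 0.16015899 0.00601006]
0.04998794604917378 [ 1.50390145  0.28477292 -2.31975866]
8.8667 [ 0.49896269 -0.04307141  0.11957976] [ 0.4993142  -0.04344624  0.12      ]
[-0.29985977 -0.2124715  -2.7108084 ] [0.00710173 0.02788484 0.01016082]
```

View pics/w2.png

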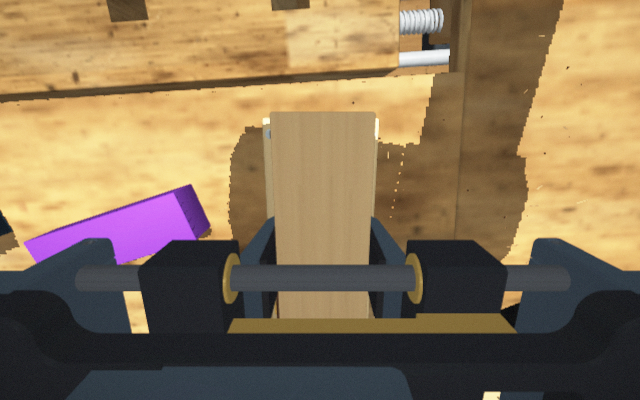

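View pics/s2.png

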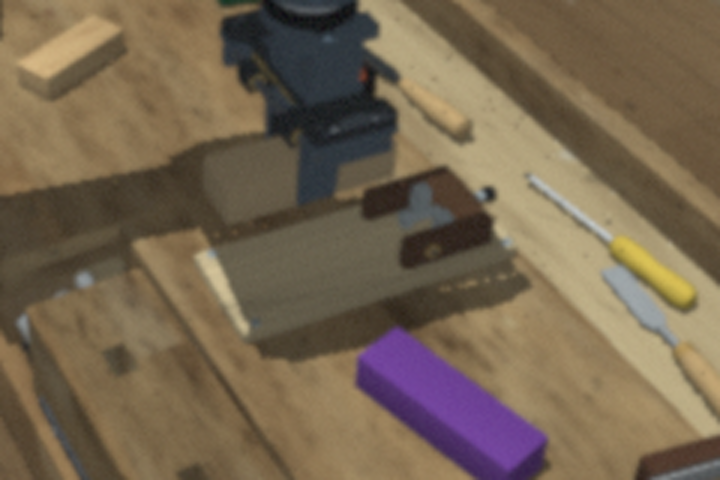

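Run:
```python
from h import *
c=arm.get_calibration("wrist");p=arm.current_ee_pos()
Q=back(c,[(271.5,111.5),(374.5,111.5)],p[2]+.032);print("end rel",(Q-p)@u,(Q-p)@n)
f0=arm.current_force()
arm.move_l(jp(-.085,0,.03),RJ,feed=.12)
z=.024
while True:
    arm.move_l(jp(-.085,0,z),RJ,feed=.02); df=arm.current_force()-f0
    print(z,df.round(2),arm.current_ee_pos()[2])
    if df[2]>3 or z<.0195: break
    z-=.001
arm.sleep(.2); print(arm.current_t(),arm.current_ee_pos()-jp(-.085,0,z),(arm.current_force()-f0).round(2)); np.savez("st.npz",z=z,f0=f0)
im=arm.snapshot("wrist");cv2.imwrite("pics/w3.png",im[:,:,::-1])
im=arm.snapshot("top");cv2.imwrite("pics/t3.png",cv2.resize(im[130:245,330:430,::-1],None,fx=5,fy=5,interpolation=cv2.INTER_CUBIC))
```

```text
end rel [-0.07985295 -0.07991848] [-0.02316545  0.02491517]
0.024 [-0.36  0.35  0.35] 0.023980599421756014
0.023 [-0.35  0.46 -0.16] 0.02297816503884746
0.022 [0.   0.52 0.3 ] 0.021932100977514964
0.020999999999999998 [-0.72  0.64  1.9 ] 0.021018422967583675
0.019999999999999997 [-5.18  1.36 21.24] 0.02076661356921449
11.7167 [ 1.84182406e-04 -2.00788595e-05  7.75453788e-04] [-4.93  0.11 23.  ]
```

View pics/w3.png

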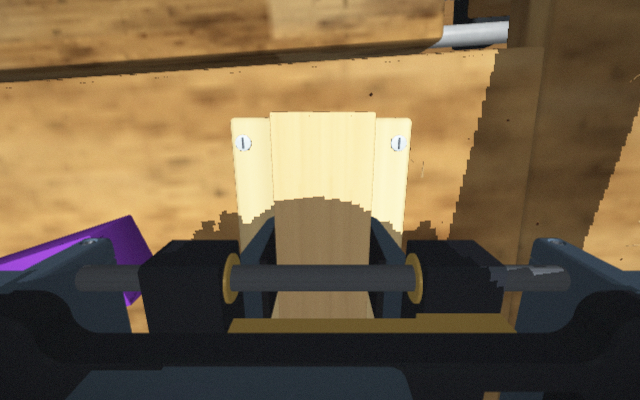

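View pics/t3.png

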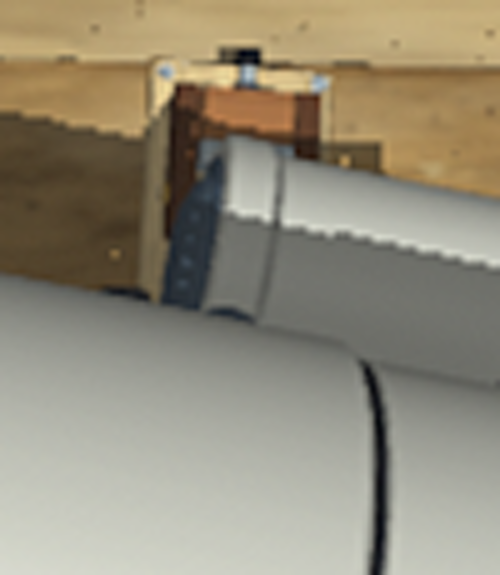

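Block rests flat at TCP z≈0.021, as expected. In w3 the near bed edge runs (232,118)–(411,118) and the block's end (270,112)–(376,112), so it is centred. Now I'll push in guarded steps.

Run:
```python
from h import *
c=arm.get_calibration("wrist")
Q=back(c,[(231.5,118),(411,118)],.015)-O;print("bed",(Q@u).round(4),(Q@n).round(4))
Q=back(c,[(269.5,111.5),(376,111.5)],.0528)-O;print("blk",(Q@u).round(4),(Q@n).round(4))
f0=np.load("st.npz")["f0"]
x=-.085
arm.move_l(jp(x,0,.0209),RJ,feed=.02)
while x<-.0345:
    x=round(x+.005 if x<-.041 else x+.002,4)
    arm.move_l(jp(x,0,.0209),RJ,feed=.04); d=arm.current_force()-f0
    e=arm.current_ee_pos()-O; print(x,"fu %.1f fn %.1f fz %.1f"%(d@u,d@n,d[2]),"at %.4f %.4f"%(e@u,e@n),"tz %.2f"%arm.current_torque()[2])
    if abs(d@n)>8 or d@u<-25: print("stop");break
print(arm.current_t(),arm.current_width())
```

```text
bed [-0.1616 -0.1616] [-0.0535  0.0536]
blk [-0.1647 -0.1647] [-0.024   0.0257]
-0.08 fu 0.9 fn -0.4 fz 2.8 at -0.0797 -0.0000 tz 0.02
-0.075 fu 1.0 fn -0.0 fz 2.2 at -0.0745 -0.0000 tz -0.03
-0.07 fu 1.0 fn -0.4 fz 0.8 at -0.0694 -0.0001 tz 0.04
-0.065 fu 0.1 fn 0.3 fz 1.4 at -0.0645 -0.0000 tz 0.01
-0.06 fu 0.4 fn 0.4 fz 0.9 at -0.0596 -0.0000 tz 0.01
-0.055 fu -4.3 fn 0.2 fz 1.7 at -0.0553 0.0001 tz -0.03
-0.05 fu -4.1 fn -0.2 fz 1.7 at -0.0509 0.0001 tz 0.08
-0.045 fu -5.9 fn 1.6 fz 3.3 at -0.0461 0.0001 tz 0.01
-0.04 fu -8.2 fn 1.0 fz 5.1 at -0.0415 0.0001 tz 0.03
-0.038 fu -13.0 fn -0.8 fz 8.8 at -0.0403 0.0001 tz 0.01
-0.036 fu -12.3 fn -0.8 fz 8.8 at -0.0384 0.0001 tz -0.11
-0.034 fu -14.4 fn -1.2 fz 10.4 at -0.0366 0.0001 tz -0.02
15.2917 0.05007895428667309
```

Run:
```python
from h import *
f0=np.load("st.npz")["f0"]
x=-.034; z=.0212
while x<-.022:
    x=round(x+.001,4)
    arm.move_l(jp(x,0,z),RJ,feed=.02); arm.sleep(.1); d=arm.current_force()-f0
    e=arm.current_ee_pos()-O; print(x,"fu %.1f fn %.1f fz %.1f"%(d@u,d@n,d[2]),"at %.4f %.4f %.4f"%(e@u,e@n,e[2]),"ty %.2f"%(arm.current_torque()@n))
    if abs(d@n)>8 or d@u<-19: print("stop");break
print(arm.current_t(),arm.current_width())
c=arm.get_calibration("wrist")
im=arm.snapshot("wrist");cv2.imwrite("pics/w4.png",im[:,:,::-1])
print(c["cam_to_world"].tolist())
im=arm.snapshot("scene");cv2.imwrite("pics/s4.png",cv2.resize(im[180:300,280:440,::-1],None,fx=5,fy=5,interpolation=cv2.INTER_CUBIC))
```

```text
-0.033 fu -9.6 fn -0.2 fz 1.1 at -0.0352 0.0001 0.0207 ty 1.89
-0.032 fu -11.1 fn -0.9 fz 1.7 at -0.0343 0.0001 0.0207 ty 1.94
-0.031 fu -12.0 fn -0.4 fz 2.2 at -0.0333 0.0001 0.0207 ty 2.02
-0.03 fu -11.8 fn -1.3 fz 2.6 at -0.0324 0.0001 0.0207 ty 2.03
-0.029 fu -16.2 fn -1.3 fz 6.2 at -0.0321 0.0001 0.0207 ty 2.42
-0.028 fu -21.5 fn -1.4 fz 10.7 at -0.0320 0.0002 0.0206 ty 3.16
stop
17.3917 0.049969327793829454
[[0.08462653393159318, 0.9601553230647661, 0.26634583785956834, 0.4759354752611419], [0.9964123593943993, -0.0817809557529224, -0.02177809271310912, -0.04081208477542977], [0.0008716655362786741, 0.2672332892184825, -0.9636314696670402, 0.19286374803169792], [0.0, 0.0, 0.0, 1.0]]
```

View pics/w4.png

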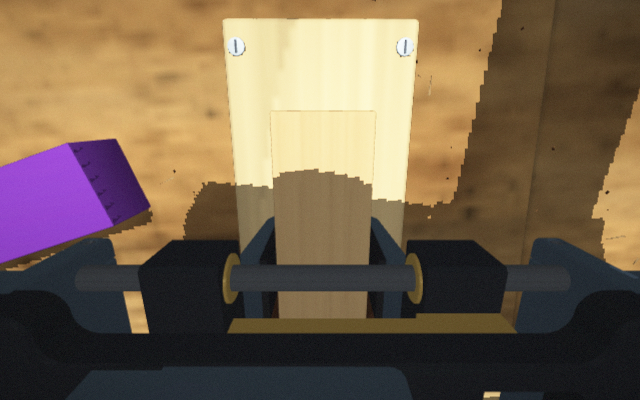

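View pics/s4.png

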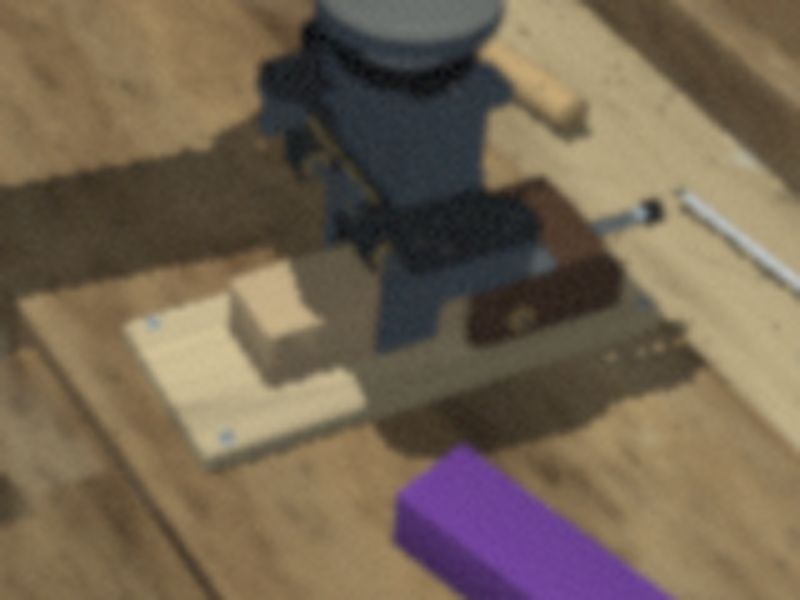

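Run:
```python
from h import *
f0=np.load("st.npz")["f0"]
c=arm.get_calibration("wrist")
Q=back(c,[(223,19),(418,19)],.015)-O;b=(Q@u).mean();print("bed edge",(Q@u).round(4),(Q@n).round(4))
P=back(c,[(270.5,111),(376,111)],.053)-O;print("blk end",(P@u).round(4),(P@n).round(4),"rel bed edge (want .050)",(P@u).mean()-b, "rel tcp",(P@u).mean()-(arm.current_ee_pos()-O)@u)
v=P[1]-P[0];print("yaw of end",np.degrees(np.arctan2(v@-u,v@n)))
for i in range(5):
    arm.sleep(.2);d=arm.current_force()-f0;e=arm.current_ee_pos()-O;print("fu %.1f fn %.1f fz %.1f"%(d@u,d@n,d[2]),(e@u).round(5),arm.current_width())
z=arm.current_tool_rot()[:,2];print("tool tilt deg",np.degrees(z@u))
im=cv2.imread("pics/w4.png");cv2.imwrite("pics/w4c.png",cv2.resize(im[90:330,210:430],None,fx=2.5,fy=2.5))
```

```text
bed edge [-0.1611 -0.1612] [-0.0537  0.0534]
blk end [-0.1119 -0.1119] [-0.0234  0.0259] rel bed edge (want .050) 0.04926977817635522 rel tcp -0.07988047284461033
yaw of end 0.016608843920360963
fu -20.8 fn -1.9 fz 11.5 -0.03202 0.049871977779119274
fu -20.1 fn -2.2 fz 11.1 -0.03203 0.049934213254449085
fu -19.8 fn -2.0 fz 11.2 -0.03203 0.0499245592481777
fu -20.2 fn -1.7 fz 10.5 -0.03204 0.04993013969707083
fu -20.3 fn -2.7 fz 10.9 -0.03203 0.049781941685014285
tool tilt deg -0.41379393812852744
```

View pics/w4c.png

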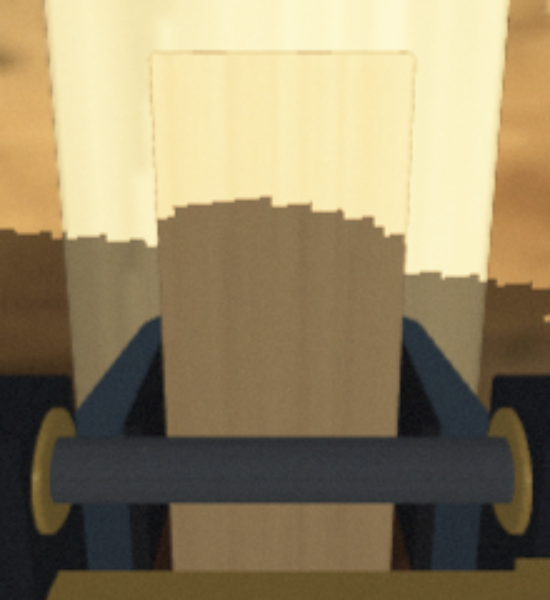

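Position agrees with the seat (0.7 mm by camera, no slip in the jaws). I'll take off the excess down-force so that more of the push lands on the stops, then recheck.

Run:
```python
from h import *
f0=np.load("st.npz")["f0"]
for x,z in [(-.028,.0214),(-.0275,.0215)]:
    arm.move_l(jp(x,0,z),RJ,feed=.02)
    for i in range(3):
        arm.sleep(.2);d=arm.current_force()-f0;e=arm.current_ee_pos()-O;print(x,z,"fu %.1f fn %.1f fz %.1f"%(d@u,d@n,d[2]),(e@u).round(5),e[2].round(5),arm.current_width())
    if d@u<-20 and x>-.028: break
print(arm.current_t(), np.abs(arm.current_dq()).max())
c=arm.get_calibration("wrist");im=arm.snapshot("wrist");cv2.imwrite("pics/w5.png",im[:,:,::-1])
im=arm.snapshot("top");cv2.imwrite("pics/t5.png",im[:,:,::-1])
```

```text
-0.028 0.0214 fu -19.0 fn -2.3 fz 7.5 -0.03204 0.02064 0.04980933398447788
-0.028 0.0214 fu -18.9 fn -2.1 fz 6.0 -0.032 0.02066 0.04969052509166348
-0.028 0.0214 fu -18.7 fn -1.6 fz 6.9 -0.032 0.02067 0.0497122093028508
-0.0275 0.0215 fu -21.2 fn -2.2 fz 7.3 -0.032 0.02065 0.05000256014299557
-0.0275 0.0215 fu -21.8 fn -1.9 fz 7.0 -0.03201 0.02063 0.04998967584114605
-0.0275 0.0215 fu -21.6 fn -3.1 fz 6.8 -0.03201 0.02066 0.05002211736582103
20.1917 0.11704536092722527
```

View pics/w5.png

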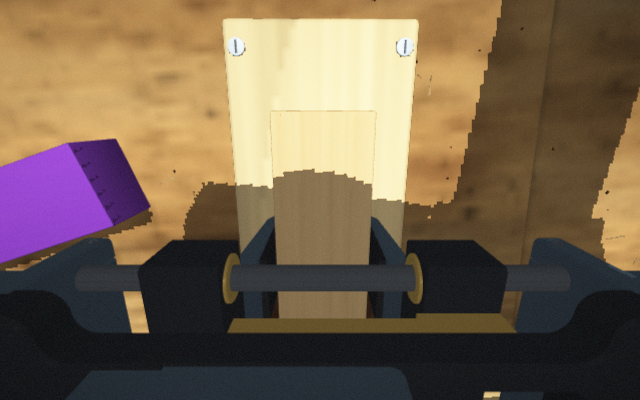

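View pics/t5.png

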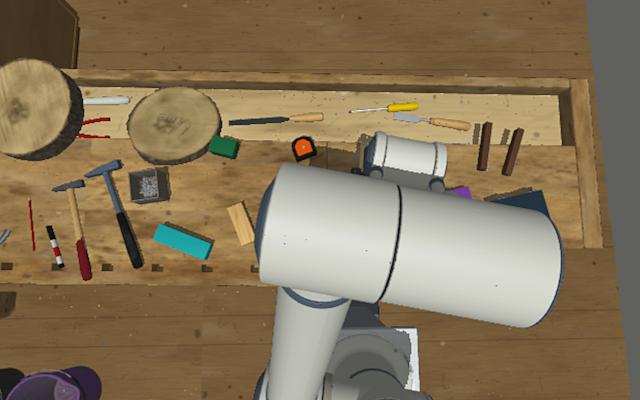

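The block's end is unchanged at row 111 in w5, with no slip and a hard stop at x = -0.0320. The tape (303,149), the bit case (224,146) and the short offcut (241,223) are where they were. Handing in.

Run:
```python
from rig import arm
print(arm.sign_off())
```

```text
the job is handed in; nothing more can be done
None
```

I gripped the longer offcut across its width, laid it flat on the jig's bed and pushed it in guarded steps between the fences until it met the stops. I handed it in at about 20 s of the 51 s, still gripped and pressed; sign-off gave no verdict.

- **Seated:** the tool stopped advancing while the commanded push went 2.5 mm further. By the wrist camera the block's near end is 49.3 mm from the near bed edge, against 50 mm for a perfect seat.
- **Square and central:** the block's yaw is about 0° and it is about 1 mm off centre. It did not slip in the jaws.
- **Push:** the tool pushes with about 21.5 N. With about 10 N for the spring and an allowance for friction on the bed, I estimate 5–9 N on the stops. That share is inferred, as I had no direct reading of the stop force or the plunger travel.
- **Disagreement:** the tool stopped at x = -32.0 mm in my jig frame, where the seat is -30 mm. I put this down to the camera calibration, because the camera measurement and the sharp rise in force both say it is seated.
- **Bystanders:** the shorter offcut, tape measure and bit case show no movement in the last top view.

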